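# Stow the reagent pack and pin the lock drawer

## Task

Put the reagent pack flat into the open lock drawer and push the drawer fully shut. Then take the long pin from the stand and thread it upright down through the upper bush and on through the lower bush, until its nose stands out about 2 cm below the lower bush without touching the bench; finish while still holding the pin there, so that the retaining clip can be fitted. Leave everything else where it stands.

Things in the scene. Friction and masses are not known exactly. Their poses are not given: they have to be found in the camera images.
- pack_center (a point): The reagent pack: a white plastic box with a grey label on top, 64 mm long (its x), 44 mm wide (its y), 40 mm high, about 120 g, lying flat on the bench. This point is its centre, 20 mm above its underside; z up.
- drawer_floor (a point): Point on the lock drawer's inner floor, 28 mm above the bench, moving with it. x into the unit (the way it shuts), y left, z up. Inside, the open-topped drawer is 164 mm wide and runs from 46 mm before (front panel) to 144 mm behind this point; side walls 42 mm high. The unit's roof (underside 100, top 110 mm above the bench) begins at x = drawer opening - 0.045 m from here.
- drawer_face (a point): Centre of the flat outer face of the drawer's front panel, 58 mm above the bench, moving with it; x points into the unit. The panel is 200 mm wide, 80 mm high (18 to 98 mm above the bench), 10 mm thick; no projecting handle: it is pushed shut, square to the face.
- drawer (a joint): How far the drawer stands open, in m: 0 is fully shut (a firm stop), up to 0.14. It slides with about 1.5 N of friction and stays where it is left.
- upper_bush (a point): Centre of the top mouth of the upper bush, at the right-hand front corner of the fixed drawer unit, 110 mm above the bench. Upright dark steel sleeve, 28 mm outside, bore 16 mm, 20 mm tall (90 to 110 mm above the bench). x into the unit, y left, z up along the bore.
- lower_bush (a point): Centre of the top mouth of the lower bush, on the right-hand end of the drawer's front, 60 mm above the bench, moving with the drawer. Sleeve 28 mm outside, bore 16 mm, 20 mm tall (40 to 60 mm above the bench). With the drawer fully shut it is straight under the upper bush, on the same axis.
- cabinet: The drawer unit, a white plastic box 200 x 200 x 110 mm that is fixed to the bench. Origin: centre of its underside; x from its drawer front towards its rear, y to its left, z up.
- pin_knob (a point): The long lock pin, upright in a hole of the pin stand (draw it straight up), about 120 g: a steel rod 12 mm thick, 120 mm long with an 8 mm tapered nose (6 mm across at the end), topped by a black round knob 20 mm across, 40 mm high. This point is the knob's centre, 140 mm above the nose end, 150 mm above the bench at the start.
- pin_tip (a point): The nose end of the long lock pin, on its axis, 140 mm below the knob's centre.
- short_pin_knob (a point): Knob centre of the short pin, a bystander: same knob and thickness, but its rod is only 70 mm long, so it stands 50 mm lower than the long one in the same stand. This point is 90 mm above its nose.
- stand: Grey pin stand, fixed to the bench, 55 (x) x 150 (y) x 50 mm high, with three 13 mm holes, 40 mm deep, in a row along its y, 48 mm apart; one of them empty. Origin: centre of its underside.
- bottle: Bystander: white round plastic bottle, 60 mm across, 140 mm tall. Origin: centre of its underside.
- jar: Bystander: clear round jar with a grey cap, 84 mm across, 120 mm tall. Origin: centre of its underside.
- carton: Bystander: cardboard carton 70 x 120 x 45 mm lying on the rear half of the drawer unit's top. Origin: centre of its underside.
- mouse: Bystander: black computer mouse, 100 x 58 x 32 mm. Origin: centre of its underside.
- data_stick: Bystander: white data stick, 70 x 22 x 10 mm. Origin: centre of its underside.
- tube_box: Bystander: open cardboard tube box with dividers, 80 x 120 x 60 mm. Origin: centre of its underside.

How it is judged:
By the outcome, as a careful person would: the job done as asked, in the order asked, and still so for the second after the job is handed in, while the arm keeps its last pose, push and grip.
It also fails if it takes over 72 s, if anything falls off the work surface, if the arm or the gripper's body presses on something with over 40 N, if the wrist force passes 120 N, or if a joint passes its speed limit or range.

## Robot

A 7-joint arm with a two-finger parallel gripper is mounted at the origin on the work surface. World frame = base frame: x ahead of the robot, y to its left, z up, the work surface at z = 0. Lengths are in m, angles in rad, forces in N, time in s.
With the tool pointing down it reaches from about 0.35 to 0.9 m from the base axis. Payload 7.2 kg.
Tool frame: the origin (TCP) lies between the finger pads; the fingertips stand 14 mm ahead of it and the grasp point (between the pads) lies 5 mm behind it; z points along the fingers, y is the line along which they close (so a half turn about z gives the same grasp; the last joint's range is limited). The gripper opens to 88 mm and grips with 3 to 60 N. Pads are 20 mm wide; open, the fingers measure 115 mm over their backs; the gripper's body (75 mm by 178 mm) begins 61 mm behind the grasp point.
Start: joints at [-1.177, 0.411, -0.013, 1.596, 0.006, 1.134, -0.082], TCP at [0.278, 0.56, 0.237] pointing down, gripper open.
Joint ranges: [-2.95, 2.95], [-0.29, 1.99], [-1.47, 1.44], [0.14, 2.54], [-1.03, 4.17], [0.13, 1.85], [-2.86, 2.86]. Speed limits (rad/s): [2.39, 2.39, 3.01, 3.01, 3.14, 3.14, 3.14].

## Interface

Orientations are given as a rotation vector (axis times angle).
In Python, from cell import arm gives the robot as it stands.
- The arm moves only by the tool jog_arm, never from a script. Its argument "commands" is a list of rows, each a list of 4 numbers: the shift along the tool's x, y, z in cm, then the turn about the tool's z in degrees. A call has exactly 8 rows; each row is the pose to reach, as a shift and turn from the pose commanded when the call began, along the tool's axes at that moment; what a row does not reach only later rows make up. A row lasts 1/8 s, in which the tool goes at most 62.5 mm and 10.7 degrees, less where a joint would pass 70% of its speed; a pose out of reach is approached as far as the arm can. A call with a gripper value outside its range is refused whole. "gripper" is the opening, from -1 (shut) to 1 (fully open), so that 0 is half open, set as the call begins (left out, the last holds). The fingers move at their own pace and stop on an object; "grip_force" is the grip in N (left out, the last holds). Time passes only in rows, so rows that repeat a pose let the fingers close, or fill a call up. It gives the time, the measured TCP pose, the force, the opening and the grip force at its end, in the units of the state.
- arm.sense(): the state, without advancing time (a new reading comes with each control period).
- arm.snapshot(name): name is "side" or "top"; returns a dict with "frame" (384x512x3 uint8, blue, green, red), "z_map" (384x512 float32, m along the optical axis (not along the pixel's ray), 0 where there is no reading), "vfov" (degrees; the focal length in pixels is half the picture's height over the tangent of half this angle, whatever the lens; pixels are square), "cx", "cy" (the principal point, pixels), "dist_coeffs" ([k1, k2, p1, p2, k3] as OpenCV has them; the pictures are not rectified), "rvec" (rotation vector, rad) and "tvec" (3), from world to camera coordinates, as OpenCV has them. Camera axes: x right, y down, z forward; pixel columns grow to the right and rows downward; lengths in m; the calibration is good to about 2 mm. A picture is of the moment at which its call begins.
- arm.close_job(): hands the job in; it is judged then, once.
Trained networks look in the newest picture that a camera, given by its name, has taken for a name from the list of things; names that differ only in an ending like _2 or _b are one class to them, and where a whole thing is asked for, a point or a joint stands for the part that bears it (a point fixed in the world has none). Each returns a list of dicts, best first, with "conf" (0 to 1); they miss things now and then, are a little off and sometimes report something else, mostly with a low value. They report only what shows in the picture. A call takes as long as a camera call.
- arm.look_for(thing, camera): "location" ([column, row] in pixels, amid what is visible of it).
- arm.silhouettes(thing, camera): "region" (384x512 bool, what is visible of it) and "location" ([column, row] in pixels, amid what is visible of it).
The state is a dict: "clock": time; "q": joint angles; "dq": joint speeds; "joint_efforts": joint torques, N m; "ee_pos": TCP position; "orientation": TCP orientation; "ft_force": force on the tool from outside, world axes, zero at the start; "wrist_torque": the same for the moment, N m; "opening": finger opening in m; "finger_force": force on a finger pad.
Only numpy, scipy, OpenCV 4.12 (cv2) and the standard library are available. Lean on these libraries where they do the work, as an engineer would, in place of code of your own. Each camera call takes 0.05 s, during which the arm holds its last target. There are 200 camera calls.

## Working session

There is one attempt and no reset: what is moved stays moved. The work goes in short steps, Python scripts to look and compute and a tool call to move; the robot and the scene stay as the last step left them, time stands still between calls to the robot, and variables do not carry over. Pictures are saved under pics/ and viewed, at most 10 in all, crops included, and the job is handed in when it is done.

Besides the shell and the picture viewer there is one more tool, called after ">>>" as name(argument=value, ...), one argument or row to a line, values as JSON. jog_arm: Moves the arm, as the interface text tells. Its arguments: {"type":"object","properties":{"commands":{"type":"array"},"gripper":{"type":"number"},"grip_force":{"type":"number"}},"required":["commands"]}

```bash
mkdir -p pics; cat > h.py <<'E'
import numpy as np, cv2
from cell import arm
def cam(s):
    f=s["frame"].shape[0]/2/np.tan(np.radians(s["vfov"])/2)
    K=np.array([[f,0,s["cx"]],[0,f,s["cy"]],[0,0,1.]])
    R=cv2.Rodrigues(np.array(s["rvec"],float))[0]; return K,np.array(s["dist_coeffs"],float),R,np.array(s["tvec"],float).ravel()
def cloud(s):
    K,d,R,t=cam(s); h,w=s["z_map"].shape
    u,v=np.meshgrid(np.arange(w),np.arange(h))
    n=cv2.undistortPoints(np.stack([u,v],-1).reshape(-1,1,2).astype(np.float64),K,d).reshape(h,w,2)
    z=s["z_map"][...,None].astype(float)
    P=(np.concatenate([n*z,z],-1)-t)@R
    P[s["z_map"]<=0]=np.nan; return P
def proj(s,p):
    K,d,R,t=cam(s); return cv2.projectPoints(np.array(p,float).reshape(-1,1,3),np.array(s["rvec"],float),t,K,d)[0].reshape(-1,2)
def ray(s,uv,z):
    K,d,R,t=cam(s); n=cv2.undistortPoints(np.array(uv,float).reshape(-1,1,2),K,d).reshape(-1,2)
    D=np.c_[n,np.ones(len(n))]@R; o=-R.T@t
    return o+D*((z-o[2])/D[:,2])[:,None]
E
python3 - <<'E'
from h import *
np.set_printoptions(precision=4,suppress=True)
for c in ["side","top"]:
    s=arm.snapshot(c); cv2.imwrite(f"pics/{c}0.png",cv2.resize(s["frame"],None,fx=1.5,fy=1.5)); np.save(f"{c}0.npy",s,allow_pickle=True)
    P=cloud(s); K,d,R,t=cam(s); print(c,K[0,0],d,"pos",-R.T@t)
    for n in ["pack_center","drawer_face","drawer_floor","upper_bush","lower_bush","cabinet","pin_knob","short_pin_knob","stand","bottle","jar","carton","mouse","data_stick","tube_box"]:
        for r in arm.silhouettes(n,c)[:2]:
            m=r["region"]; q=P[m]; q=q[~np.isnan(q[:,0])]
            print(n,round(r["conf"],2),np.round(r["location"]),m.sum(),np.percentile(q,[3,50,97],axis=0).round(3).tolist() if len(q) else None)
print(arm.sense())
E
```

```text
side 420.21073500163067 [0.0031 0.     0.     0.     0.    ] pos [0.4739 1.3377 0.9219]
pack_center 0.77 [280. 171.] 193 [[0.44, -0.339, 0.002], [0.476, -0.305, 0.028], [0.511, -0.286, 0.043]]
drawer_face 0.58 [250. 222.] 1150 [[0.507, 0.009, 0.023], [0.564, 0.089, 0.033], [0.616, 0.204, 0.095]]
upper_bush 0.81 [228. 226.] 3957 [[0.506, 0.02, 0.016], [0.649, 0.195, 0.071], [0.802, 0.218, 0.112]]
lower_bush 0.94 [255. 220.] 1378 [[0.5, 0.015, 0.001], [0.56, 0.099, 0.034], [0.618, 0.209, 0.098]]
cabinet 0.69 [228. 223.] 3973 [[0.506, 0.02, 0.016], [0.649, 0.195, 0.071], [0.802, 0.218, 0.112]]
cabinet 0.4 [312. 160.] 47 [[0.293, -0.464, -0.0], [0.325, -0.446, 0.007], [0.354, -0.436, 0.013]]
pin_knob 0.73 [276. 236.] 114 [[0.481, 0.287, 0.069], [0.487, 0.293, 0.12], [0.493, 0.3, 0.171]]
short_pin_knob 0.46 [197. 204.] 658 [[0.726, 0.071, 0.11], [0.76, 0.164, 0.153], [0.799, 0.193, 0.157]]
stand 0.88 [275. 274.] 693 [[0.453, 0.266, 0.002], [0.483, 0.384, 0.048], [0.51, 0.413, 0.052]]
bottle 0.66 [227. 172.] 372 [[0.673, -0.235, 0.005], [0.699, -0.212, 0.067], [0.727, -0.199, 0.137]]
jar 0
[... 2697 characters left out ...]
0. 155.] 1053 [[0.621, -0.449, 0.001], [0.666, -0.394, 0.04], [0.704, -0.331, 0.064]]
tube_box 0.25 [388. 257.] 134 [[0.287, -0.462, 0.003], [0.32, -0.45, 0.01], [0.35, -0.44, 0.017]]
{'clock': 1.6, 'q': array([-1.1772,  0.4111, -0.0127,  1.5962,  0.0056,  1.1343, -0.0822]), 'dq': array([ 0.0002, -0.0009, -0.0008, -0.0017, -0.0001,  0.0016, -0.0009]), 'joint_efforts': array([ -0.0003, -58.7733,   0.6409, -29.1375,  -0.0537,   0.0106,
         0.    ]), 'ee_pos': array([0.2785, 0.5595, 0.2367]), 'orientation': array([0.7189, 3.0582, 0.0001]), 'ft_force': array([-0.0865, -0.2217, -0.8193]), 'wrist_torque': array([-0.0041, -0.0094, -0.0382]), 'finger_force': 0.0, 'opening': 0.08797077901161794}
```

View pics/top0.png

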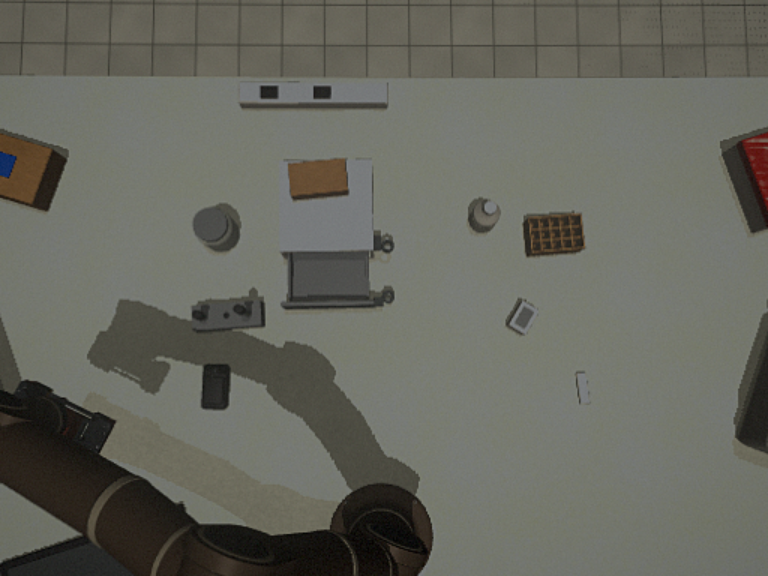

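View pics/side0.png

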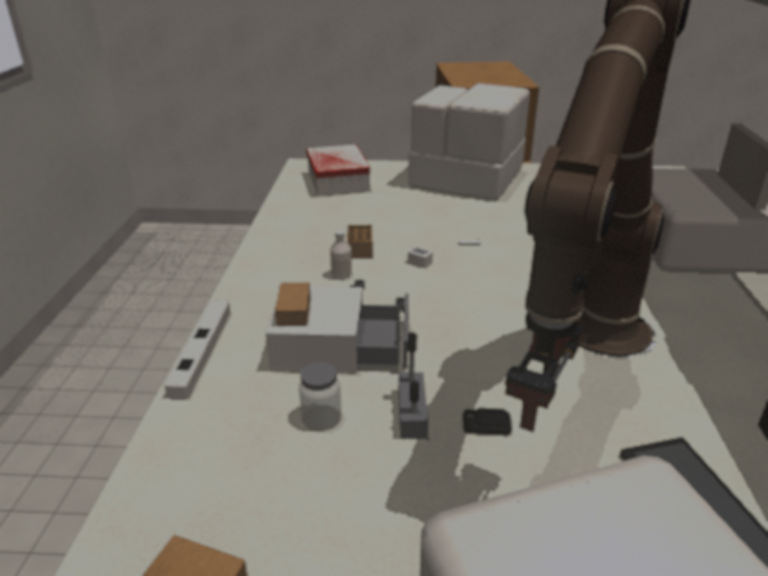

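```bash
cat > m.py <<'E'
from h import *
np.set_printoptions(precision=4,suppress=True)
s=np.load("top0.npy",allow_pickle=True).item(); P=cloud(s); s2=np.load("side0.npy",allow_pickle=True).item(); P2=cloud(s2)
def sel(P,x,y,z):
    q=P.reshape(-1,3); return q[(q[:,0]>x[0])&(q[:,0]<x[1])&(q[:,1]>y[0])&(q[:,1]<y[1])&(q[:,2]>z[0])&(q[:,2]<z[1])]
def rect(n,*a):
    q=sel(P,*a); r=cv2.minAreaRect(q[:,:2].astype(np.float32)*1000); print(n,len(q),np.round(r[0],1),np.round(r[1],1),round(r[2],1),"z",np.median(q[:,2]).round(4))
rect("pack",(.42,.53),(-.37,-.26),(.03,.055))
rect("roof",(.58,.85),(-.02,.24),(.1,.125))
rect("roof+",(.58,.85),(.02,.24),(.1,.125))
rect("drawer panel",(.47,.55),(-.02,.24),(.085,.11))
rect("ubush",(.59,.65),(-.04,.008),(.1,.125))
rect("lbush",(.48,.55),(-.04,.008),(.045,.075))
rect("knobL",(.45,.52),(.26,.32),(.155,.19))
rect("knobS",(.45,.52),(.34,.42),(.105,.14))
rect("stand",(.4,.56),(.2,.45),(.04,.065))
rect("floor",(.48,.65),(-.02,.24),(.018,.038))
for n,a in [("knobL",((.45,.52),(.26,.32),(.13,.19))),("knobS",((.45,.52),(.34,.42),(.08,.14))),("ub",((.59,.66),(-.05,.01),(.1,.125))),("lb",((.48,.56),(-.05,.01),(.045,.075)))]:
    q=sel(P2,*a); print("side",n,len(q),q.min(0) if len(q) else 0,q.max(0) if len(q) else 0)
f=s["frame"][120:220,120:290]; cv2.imwrite("pics/crop1.png",cv2.resize(f,None,fx=4.6,fy=4.6,interpolation=cv2.INTER_CUBIC))
E
python3 m.py
```

```text
pack 263 [ 473.6 -318.2] [45.  64.6] 57.1 z 0.041
roof 3040 [712.6  98.6] [205.9 235.3] 0.2 z 0.1118
roof+ 2866 [712.8 118.9] [205.3 194.7] 0.2 z 0.1118
drawer panel 217 [501.1 112.5] [ 10.5 198.5] 0.0 z 0.0985
ubush 76 [625.5  -9.6] [39.8 27.7] 73.4 z 0.1099
lbush 71 [515.   -9.1] [25.4 43.7] 28.4 z 0.0598
knobL 39 [484.2 287.5] [17.8 17.5] 64.0 z 0.1704
knobS 39 [476.6 382.1] [17.9 18.3] 1.6 z 0.1196
stand 673 [483.  309.7] [ 55.6 203.2] 4.3 z 0.0513
floor 1571 [560.9 112.3] [128.6 194.6] 1.0 z 0.029
side knobL 79 [0.4789 0.2733 0.1318] [0.4952 0.3019 0.1721]
side knobS 95 [0.4701 0.3727 0.0803] [0.4886 0.3964 0.1227]
side ub 42 [ 0.6128 -0.0288  0.102 ] [0.6487 0.0092 0.1124]
side lb 35 [ 0.5132 -0.0335  0.0451] [0.5334 0.0095 0.0616]
```

View pics/crop1.png

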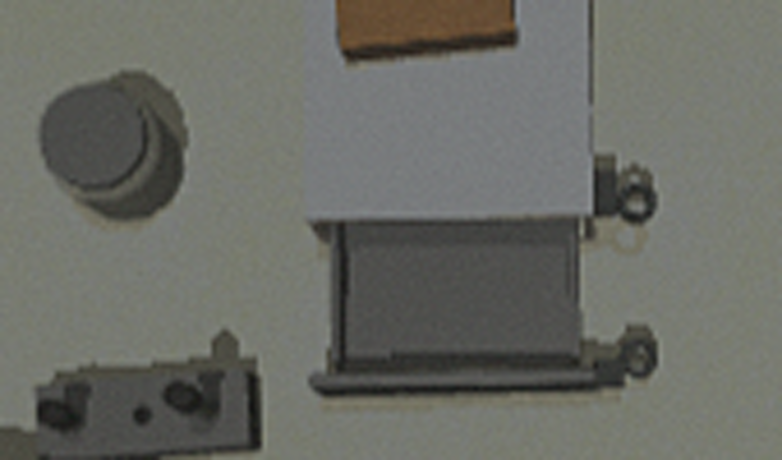

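```bash
cat > go.py <<'E'
import sys
from h import *
from scipy.spatial.transform import Rotation as Ro
def go(x,y,z,ang=None):
    s=arm.sense(); R=Ro.from_rotvec(s["orientation"]).as_matrix(); d=R.T@(np.array([x,y,z])-s["ee_pos"])*100
    a=np.degrees(np.arctan2(R[1,1],R[0,1])); t=0 if ang is None else (ang-a+90)%180-90
    print("yaxis ang",a.round(2),"tilt",R[2,2].round(5),"d cm",d.round(2),"turn",round(-t,2),"pos",s["ee_pos"].round(4),"F",s["ft_force"].round(1),"op",round(s["opening"],4),"q7",s["q"][6].round(2),"t",s["clock"])
if __name__=="__main__": go(*map(float,sys.argv[1:]))
E
cat >> m.py <<'E'
print(ray(s,[[258.5,163.5]],.11),ray(s,[[258.5,196.5]],.06))
for y in (.05,.1,.15):
    q=sel(P,(.48,.85),(y-.02,y+.02),(.095,.125)); h=np.sort(q[q[:,2]>.106][:,0]); g=q[(q[:,0]<.53)]; print("roof edge",h[:3],"panel",g[:,0].min(),g[:,0].max())
q=sel(P2,(.58,.85),(-.02,.24),(.1,.118)); print("side roof",q.min(0),q.max(0)); q=sel(P2,(.47,.54),(-.02,.24),(.085,.11)); print("side panel",q.min(0),q.max(0))
E
python3 m.py | tail -5; python3 go.py .4736 -.318 .2 57.1
```

```text
roof edge [0.6123 0.6127 0.6129] panel 0.49845021871238404 0.5054878483446706
roof edge [0.6123 0.6129 0.6129] panel 0.4960365047034367 0.5058467170031531
roof edge [0.5018 0.6109 0.611 ] panel 0.4958830710216474 0.5060315388619081
side roof [ 0.6125 -0.0194  0.1001] [0.813  0.2211 0.1179]
side panel [0.4983 0.0111 0.0855] [0.5096 0.2132 0.1018]
yaxis ang 63.54 tilt -1.0 d cm [-56.56 -69.87   3.66] turn 6.44 pos [0.2785 0.5595 0.2367] F [-0.1 -0.2 -0.8] op 0.088 q7 -0.08 t 1.6
```

>>> jog_arm(
  commands=[
    [-2.5,-3,0,0],
    [-6,-7.4,0,0],
    [-9.5,-11.8,0,1],
    [-13,-16.2,0,2],
    [-16.5,-20.6,0,3],
    [-20.1,-25,0,3],
    [-24,-29.5,0,3],
    [-27.5,-34,0,3],
  ],
  gripper=0.6,
)

```text
clock: 2.6
ee_pos: [0.3736, 0.1307, 0.237]
orientation: [0.799, 3.037, 0.002]
ft_force: [1.0, 0.1, -0.3]
opening: 0.0702
finger_force: 0.0
```

```bash
python3 go.py .4736 -.318 .2 57.1; python3 m.py | tail -6|head -1
```

```text
yaxis ang 60.53 tilt -1.0 d cm [-30.78 -34.15   3.68] turn 3.43 pos [0.3736 0.1307 0.237 ] F [ 1.   0.1 -0.3] op 0.0702 q7 0.6 t 2.6
[[ 0.6247 -0.0176  0.11  ]] [[ 0.5237 -0.0176  0.06  ]]
```

>>> jog_arm(
  commands=[
    [-4,-4.5,0,0],
    [-8,-9,0,1],
    [-12,-13.4,0,2],
    [-16,-17.8,0.5,3],
    [-20,-22.2,1,3.4],
    [-24,-26.6,1.5,3.4],
    [-28,-31,2,3.4],
    [-30.8,-34.1,3.5,3.4],
  ],
)

```text
clock: 3.6
ee_pos: [0.4743, -0.3187, 0.202]
orientation: [0.89, 3.011, -0.002]
ft_force: [0.5, 0.9, -0.4]
opening: 0.0701
finger_force: 0.0
```

>>> jog_arm(
  commands=[
    [0,0,0,0],
    [0,0,0,0],
    [0,0,4,0],
    [0,0,8,0],
    [0,0,8,0],
    [0,0,8,0],
    [0,0,8,0],
    [0,0,8,0],
  ],
)

```text
clock: 4.6
ee_pos: [0.4743, -0.3159, 0.1229]
orientation: [0.888, 3.012, 0.0]
ft_force: [0.1, 0.4, -0.7]
opening: 0.0702
finger_force: 0.0
```

```bash
python3 - <<'E'
from h import *
s=arm.snapshot("side"); f=s["frame"][100:240,210:360]; cv2.imwrite("pics/c2.png",cv2.resize(f,None,fx=4,fy=4,interpolation=cv2.INTER_CUBIC))
E
python3 go.py .4736 -.318 .025 57.1
```

```text
yaxis ang 57.14 tilt -1.0 d cm [-0.05 -0.21  9.76] turn 0.04 pos [ 0.4741 -0.3159  0.1226] F [-0.5  0.5  0.3] op 0.0701 q7 1.83 t 4.65
```

View pics/c2.png

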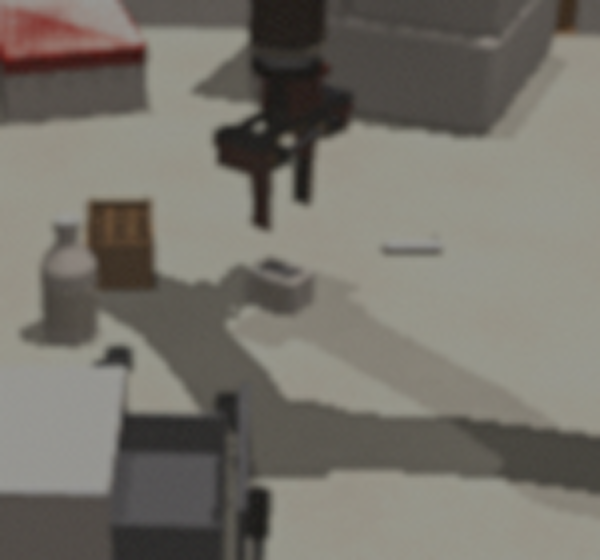

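The gripper's fingers (262,225 and 303,200 in the crop) hang straight over the pack (280,285), aligned with its sides.

>>> jog_arm(
  commands=[
    [0,-0.2,3,0],
    [0,-0.2,6,0],
    [0,-0.2,8.5,0],
    [0,-0.2,9.7,0],
    [0,-0.2,9.7,0],
    [0,-0.2,9.7,0],
    [0,-0.2,9.7,0],
    [0,-0.2,9.7,0],
  ],
)

```text
clock: 5.65
ee_pos: [0.473, -0.3175, 0.0253]
orientation: [0.888, 3.012, -0.0]
ft_force: [0.1, -0.5, -0.2]
opening: 0.0704
finger_force: 0.0
```

>>> jog_arm(
  commands=[
    [0,0,0,0],
    [0,0,0,0],
    [0,0,0,0],
    [0,0,0,0],
    [0,0,0,0],
    [0,0,0,0],
    [0,0,0,0],
    [0,0,0,0],
  ],
  gripper=-0.5,
  grip_force=20,
)

```text
clock: 6.65
ee_pos: [0.4725, -0.3175, 0.0246]
orientation: [-0.889, -3.013, 0.0]
ft_force: [0.0, -0.7, 0.6]
opening: 0.0441
finger_force: 19.9
```

>>> jog_arm(
  commands=[
    [0,0,-2,0],
    [0,0,-5,0],
    [0,0,-10,0],
    [0,0,-15,0],
    [0,0,-17,0],
    [0,0,-17,0],
    [0,0,-17,0],
    [0,0,-17,0],
  ],
)

```text
clock: 7.65
ee_pos: [0.472, -0.317, 0.1935]
orientation: [-0.888, -3.011, -0.0]
ft_force: [0.3, 0.4, -2.7]
opening: 0.044
finger_force: 19.9
```

```bash
python3 go.py .56 .112 .2 90
```

```text
yaxis ang 57.14 tilt -1.0 d cm [15.88 40.81 -0.63] turn -32.86 pos [ 0.472  -0.317   0.1935] F [ 0.3  0.4 -2.7] op 0.044 q7 1.78 t 7.65
```

>>> jog_arm(
  commands=[
    [1.5,4,-0.3,-3],
    [3.5,9,-0.6,-8],
    [5.5,14.2,-0.6,-13],
    [7.5,19.4,-0.6,-18],
    [9.5,24.6,-0.6,-23],
    [11.6,30,-0.6,-28],
    [13.6,35,-0.6,-33],
    [15,38.5,-0.6,-32.9],
  ],
)

```text
clock: 8.65
ee_pos: [0.5551, 0.0901, 0.1995]
orientation: [0.006, -3.14, 0.0]
ft_force: [0.3, -0.2, -1.8]
opening: 0.0435
finger_force: 19.9
```

```bash
python3 go.py .56 .112 .055 90
```

```text
yaxis ang 90.23 tilt -1.0 d cm [-0.53  2.19 14.45] turn 0.23 pos [0.5551 0.0901 0.1995] F [ 0.3 -0.2 -1.8] op 0.0435 q7 1.49 t 8.65
```

>>> jog_arm(
  commands=[
    [-0.5,2.2,0,0.2],
    [-0.5,2.2,0,0.2],
    [-0.5,2.2,2,0.2],
    [-0.5,2.2,5,0.2],
    [-0.5,2.2,8,0.2],
    [-0.5,2.2,10,0.2],
    [-0.5,2.2,10,0.2],
    [-0.5,2.2,10,0.2],
  ],
)

```text
clock: 9.65
ee_pos: [0.5608, 0.1083, 0.1012]
orientation: [0.006, 3.141, -0.0]
ft_force: [-0.4, 0.6, -1.2]
opening: 0.0442
finger_force: 19.9
```

```bash
python3 - <<'E'
from h import *
s=arm.snapshot("side"); f=s["frame"][140:260,180:330]; a=cv2.resize(f,None,fx=3.5,fy=3.5,interpolation=cv2.INTER_CUBIC)
s=arm.snapshot("top"); f=s["frame"][120:240,190:290]; b=cv2.resize(f,None,fx=3.5,fy=3.5,interpolation=cv2.INTER_CUBIC)
cv2.imwrite("pics/c3.png",np.hstack([a,b])[:, :800])
E
python3 go.py .56 .112 .053 90
```

```text
yaxis ang 89.81 tilt -1.0 d cm [0.12 0.3  4.87] turn -0.19 pos [0.5611 0.109  0.1017] F [ 0.2 -0.2 -1.7] op 0.0442 q7 1.51 t 9.75
```

View pics/c3.png

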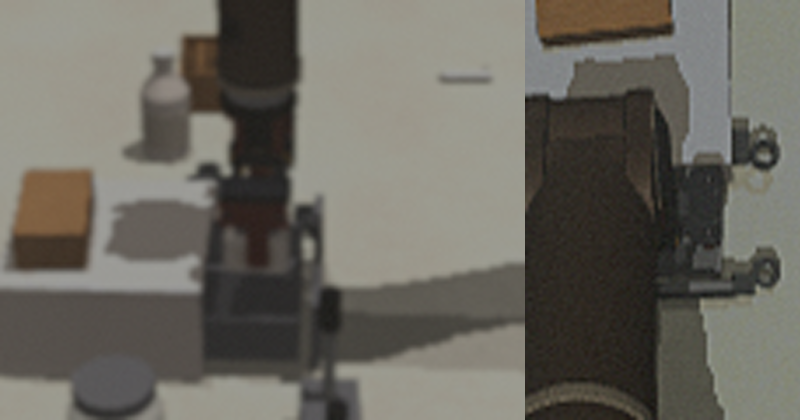

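The pack hangs between the fingers at (260,240), amid the open part of the drawer, clear of the roof edge and panel.

>>> jog_arm(
  commands=[
    [0,0.3,2,0],
    [0,0.3,4,0],
    [0,0.3,4.5,0],
    [0,0.3,4.7,0],
    [0,0.3,4.8,0],
    [0,0.3,4.9,0],
    [0,0.3,4.9,0],
    [0,0.3,4.9,0],
  ],
)

```text
clock: 10.75
ee_pos: [0.5612, 0.1125, 0.0526]
orientation: [0.004, 3.14, 0.001]
ft_force: [-1.0, 0.6, 5.9]
opening: 0.0438
finger_force: 19.9
```

>>> jog_arm(
  commands=[
    [0,0,0,0],
    [0,0,0,0],
    [0,0,0,0],
    [0,0,0,0],
    [0,0,-1,0],
    [0,0,-4,0],
    [0,0,-8,0],
    [0,0,-12,0],
  ],
  gripper=0.6,
)

```text
clock: 11.75
ee_pos: [0.5604, 0.1122, 0.1734]
orientation: [0.005, 3.141, -0.0]
ft_force: [1.1, 0.6, -0.2]
opening: 0.0701
finger_force: 0.0
```

```bash
python3 go.py .43 .112 .07 90; python3 - <<'E'
from h import *
s=arm.snapshot("side"); P=cloud(s)
for r in arm.silhouettes("pack_center","side")[:1]:
    q=P[r["region"]];q=q[~np.isnan(q[:,0])]; print(r["conf"],r["location"],np.percentile(q,[3,50,97],axis=0).round(3).tolist())
E
```

```text
yaxis ang 89.83 tilt -1.0 d cm [13.04 -0.06 10.34] turn -0.17 pos [0.5604 0.1122 0.1734] F [ 1.1  0.6 -0.2] op 0.0701 q7 1.46 t 11.75
0.69 [253.7, 222.6] [[0.534, 0.096, 0.03], [0.565, 0.132, 0.061], [0.596, 0.138, 0.07]]
```

>>> jog_arm(
  commands=[
    [3,0,0,0],
    [7,0,0,0],
    [11,0,0,0],
    [13,0,0,0],
    [13,0,2,0],
    [13,0,6,0],
    [13,0,9,0],
    [13,0,10.7,0],
  ],
  gripper=-1,
)

```text
clock: 12.85
ee_pos: [0.4295, 0.1123, 0.0632]
orientation: [-0.004, -3.14, 0.001]
ft_force: [0.1, -0.0, 1.0]
opening: 0.0005
finger_force: 0.0
```

>>> jog_arm(
  commands=[
    [0,0,0,0],
    [-1.5,0,0,0],
    [-3,0,0,0],
    [-4.5,0,0,0],
    [-5.5,0,0,0],
    [-6.5,0,0,0],
    [-7.5,0,0,0],
    [-8.5,0,0,0],
  ],
)

```text
clock: 13.85
ee_pos: [0.5158, 0.1128, 0.0645]
orientation: [-0.004, -3.141, -0.0]
ft_force: [-2.3, 1.6, 0.4]
opening: 0.0007
finger_force: 1.0
```

```bash
python3 go.py .592 .112 .066
```

```text
yaxis ang 89.86 tilt -1.0 d cm [-7.62 -0.06 -0.15] turn 0 pos [0.5158 0.1128 0.0645] F [-2.3  1.6  0.4] op 0.0007 q7 1.5 t 13.85
```

>>> jog_arm(
  commands=[
    [-1,0,0,0],
    [-2,0,0,0],
    [-3,0,0,0],
    [-4,0,0,0],
    [-5,0,0,0],
    [-6,0,0,0],
    [-6.5,0,0,0],
    [-6.8,0,0,0],
  ],
)

```text
clock: 14.85
ee_pos: [0.5838, 0.1122, 0.0647]
orientation: [0.005, 3.141, -0.0]
ft_force: [-1.7, 1.1, 0.3]
opening: 0.0004
finger_force: 0.8
```

>>> jog_arm(
  commands=[
    [-0.1,0,0,0],
    [-0.2,0,0,0],
    [-0.3,0,0,0],
    [-0.4,0,0,0],
    [-0.5,0,0,0],
    [-0.6,0,0,0],
    [-0.7,0,0,0],
    [-0.8,0,0,0],
  ],
)

```text
clock: 15.85
ee_pos: [0.5899, 0.1123, 0.0645]
orientation: [-0.004, -3.138, -0.0]
ft_force: [-10.0, -0.7, 6.5]
opening: 0.0009
finger_force: 4.9
```

>>> jog_arm(
  commands=[
    [-0.1,0,0,0],
    [-0.2,0,0,0],
    [-0.2,0,0,0],
    [-0.2,0,0,0],
    [-0.2,0,0,0],
    [-0.2,0,0,0],
    [-0.2,0,0,0],
    [-0.2,0,0,0],
  ],
)

```text
clock: 16.85
ee_pos: [0.5898, 0.1122, 0.0644]
orientation: [-0.004, -3.134, 0.0]
ft_force: [-14.5, -0.2, 10.2]
opening: 0.0004
finger_force: 7.4
```

>>> jog_arm(
  commands=[
    [2,0,0,0],
    [5,0,0,0],
    [7,0,-4,0],
    [9,0,-9,0],
    [9,0,-15,0],
    [9,2,-20,0],
    [9,6,-22,0],
    [9,9,-22,0],
  ],
  gripper=0.2,
)

```text
clock: 17.85
ee_pos: [0.505, 0.2045, 0.2873]
orientation: [0.004, 3.137, 0.005]
ft_force: [0.3, 0.5, -1.2]
opening: 0.0526
finger_force: 0.0
```

```bash
python3 - <<'E'
from h import *
np.set_printoptions(precision=4,suppress=True)
s=arm.snapshot("top"); np.save("top1.npy",s,allow_pickle=True)
s2=arm.snapshot("side"); np.save("side1.npy",s2,allow_pickle=True)
a=cv2.resize(s["frame"][130:210,190:280],None,fx=5.5,fy=5.5,interpolation=cv2.INTER_CUBIC)
u=proj(s2,[.6247,-.0176,.1])[0].astype(int); k=proj(s2,[.484,.287,.15])[0].astype(int); print(u,k)
b=cv2.resize(s2["frame"][u[1]-40:u[1]+40,u[0]-25:u[0]+25],None,fx=5.5,fy=5.5,interpolation=cv2.INTER_CUBIC)
cv2.imwrite("pics/c4.png",np.hstack([a,b]))
P=cloud(s).reshape(-1,3); q=P[(P[:,2]>.085)&(P[:,2]<.106)&(P[:,0]>.57)&(P[:,0]<.625)&(P[:,1]>.02)&(P[:,1]<.2)]; print("panel x",np.percentile(q[:,0],[2,50,98]),len(q))
E
python3 go.py .484 .287 .245 90
```

```text
[239 189] [275 227]
panel x [0.5993 0.6055 0.6195] 226
yaxis ang 90.12 tilt -1.0 d cm [1.95 8.04 4.02] turn 0.12 pos [0.5036 0.2066 0.2851] F [-0.3  1.1 -0.5] op 0.0527 q7 1.19 t 17.95
```

View pics/c4.png

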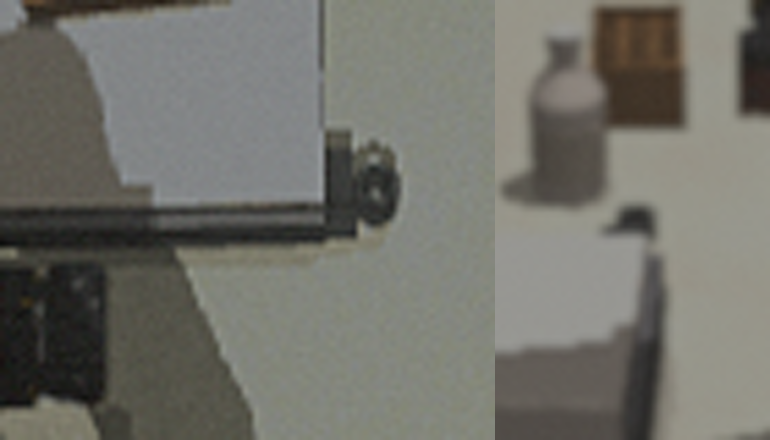

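>>> jog_arm(
  commands=[
    [0.6,3,0,0],
    [1.2,6,1,0],
    [1.8,8.1,2,0],
    [1.8,8.1,3.2,0],
    [1.8,8.1,3.2,0],
    [1.8,8.1,3.2,0],
    [1.8,8.1,3.2,0],
    [1.8,8.1,3.2,0],
  ],
)

```text
clock: 18.95
ee_pos: [0.4863, 0.2832, 0.2531]
orientation: [0.005, 3.141, 0.001]
ft_force: [0.3, -0.7, -0.3]
opening: 0.0528
finger_force: 0.0
```

```bash
python3 go.py .4852 .288 .145 90; python3 - <<'E'
from h import *
s=arm.snapshot("side"); P=cloud(s).reshape(-1,3)
q=P[(P[:,2]>.135)&(P[:,2]<.175)&(P[:,0]>.45)&(P[:,0]<.52)&(P[:,1]>.26)&(P[:,1]<.32)]; print(np.percentile(q,[2,50,98],axis=0).round(4),len(q))
a=cv2.resize(s["frame"][170:290,220:340],None,fx=4,fy=4,interpolation=cv2.INTER_CUBIC); cv2.imwrite("pics/c5.png",a)
E
```

```text
yaxis ang 89.81 tilt -1.0 d cm [ 0.11  0.47 10.81] turn -0.19 pos [0.4863 0.2832 0.2531] F [ 0.3 -0.7 -0.3] op 0.0528 q7 1.06 t 18.95
[[0.4792 0.2823 0.1362]
 [0.4885 0.2942 0.1562]
 [0.498  0.3007 0.1717]] 83
```

View pics/c5.png

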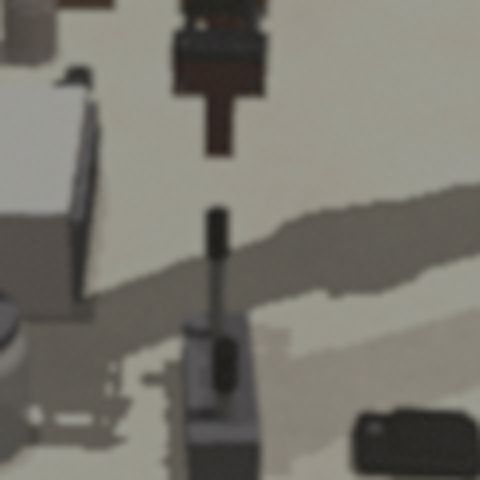

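Side view: finger at column 220 over long-pin knob (217,230) in the crop; well aligned; the short pin (225,365) is well clear.

>>> jog_arm(
  commands=[
    [0,0.5,0,0],
    [0,0.5,2,0],
    [0,0.5,4,0],
    [0,0.5,6,0],
    [0,0.5,8,0],
    [0,0.5,10,0],
    [0,0.5,10.8,0],
    [0,0.5,10.8,0],
  ],
)

```text
clock: 20.0
ee_pos: [0.4858, 0.2886, 0.1444]
orientation: [-0.004, -3.141, 0.001]
ft_force: [0.6, 0.4, 0.1]
opening: 0.0527
finger_force: 0.0
```

>>> jog_arm(
  commands=[
    [0,0,0,0],
    [0,0,0,0],
    [0,0,0,0],
    [0,0,0,0],
    [0,0,0,0],
    [0,0,0,0],
    [0,0,0,0],
    [0,0,0,0],
  ],
  gripper=-0.9,
  grip_force=25,
)

```text
clock: 21.0
ee_pos: [0.4861, 0.2883, 0.1448]
orientation: [0.005, 3.141, -0.0]
ft_force: [0.1, -3.0, 5.8]
opening: 0.0185
finger_force: 25.0
```

>>> jog_arm(
  commands=[
    [0,0,-0.5,0],
    [0,0,-1.5,0],
    [0,0,-3,0],
    [0,0,-5,0],
    [0,0,-7.5,0],
    [0,0,-10,0],
    [0,0,-12.5,0],
    [0,0,-12.5,0],
  ],
  grip_force=40,
)

```text
clock: 22.0
ee_pos: [0.4868, 0.2895, 0.2722]
orientation: [0.004, 3.138, 0.005]
ft_force: [0.2, 0.6, -1.6]
opening: 0.0184
finger_force: 40.0
```

```bash
python3 go.py .625 -.017 .27 90; python3 - <<'E'
from h import *
s=arm.snapshot("side"); P=cloud(s).reshape(-1,3); np.save("side2.npy",s,allow_pickle=True)
for lo,hi in [(.12,.15),(.15,.18),(.18,.21),(.21,.235),(.24,.26)]:
    q=P[(P[:,2]>lo)&(P[:,2]<hi)&(P[:,0]>.45)&(P[:,0]<.52)&(P[:,1]>.25)&(P[:,1]<.33)]; print(lo,np.percentile(q,[2,50,98],axis=0).round(4).tolist() if len(q) else 0,len(q))
a=cv2.resize(s["frame"][150:270,220:340],None,fx=4,fy=4,interpolation=cv2.INTER_CUBIC); cv2.imwrite("pics/c6.png",a)
E
```

```text
yaxis ang 89.86 tilt -0.99999 d cm [-13.9  -30.62   0.16] turn -0.14 pos [0.4868 0.2895 0.2722] F [ 0.2  0.6 -1.6] op 0.0184 q7 1.05 t 22.0
0.12 [[0.4823, 0.2884, 0.1399], [0.4882, 0.2946, 0.1475], [0.4914, 0.297, 0.1497]] 9
0.15 [[0.4825, 0.2875, 0.1506], [0.4871, 0.2937, 0.1659], [0.4919, 0.2988, 0.1794]] 32
0.18 [[0.4831, 0.2891, 0.1806], [0.4877, 0.2942, 0.1961], [0.4923, 0.2981, 0.208]] 32
0.21 [[0.4836, 0.289, 0.2107], [0.4894, 0.2937, 0.2226], [0.4928, 0.2971, 0.2349]] 28
0.24 [[0.482, 0.2902, 0.2409], [0.4871, 0.2953, 0.2471], [0.4973, 0.3048, 0.2596]] 14
```

View pics/c6.png

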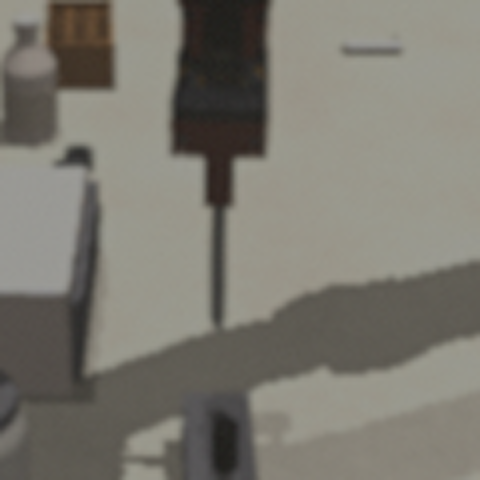

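>>> jog_arm(
  commands=[
    [-1,-2.2,0,0],
    [-3,-6.6,0,0],
    [-5.2,-11.5,0,0],
    [-7.4,-16.4,0,0],
    [-9.6,-21.2,0,0],
    [-11.6,-25.5,0,0],
    [-13.2,-29,0,0],
    [-13.9,-30.6,0,0],
  ],
)

```text
clock: 23.05
ee_pos: [0.624, -0.0201, 0.2684]
orientation: [-0.009, -3.14, 0.001]
ft_force: [0.5, 0.5, -1.4]
opening: 0.0185
finger_force: 40.0
```

>>> jog_arm(
  commands=[
    [0,0,0,0],
    [0,0,0,0],
    [0,0,0,0],
    [0,0,0,0],
    [0,0,0.3,0],
    [0,0,0.7,0],
    [0,0,0.7,0],
    [0,0,0.7,0],
  ],
)

```text
clock: 24.05
ee_pos: [0.6241, -0.0179, 0.2626]
orientation: [-0.005, -3.142, 0.0]
ft_force: [-0.9, 0.5, -1.6]
opening: 0.0183
finger_force: 40.0
```

```bash
python3 go.py .625 -.017 .25 90; python3 - <<'E'
from h import *
s2=arm.snapshot("side"); np.save("side3.npy",s2,allow_pickle=True); s=arm.snapshot("top"); np.save("top3.npy",s,allow_pickle=True)
a=cv2.resize(s2["frame"][150:220,205:275],None,fx=5.7,fy=5.7,interpolation=cv2.INTER_CUBIC)
b=cv2.resize(s["frame"][125:195,220:290],None,fx=5.7,fy=5.7,interpolation=cv2.INTER_CUBIC)
cv2.imwrite("pics/c7.png",np.hstack([a,b]))
P=cloud(s2).reshape(-1,3)
for lo,hi in [(.13,.15),(.15,.18),(.18,.21),(.21,.235)]:
    q=P[(P[:,2]>lo)&(P[:,2]<hi)&(P[:,0]>.59)&(P[:,0]<.66)&(P[:,1]>-.04)&(P[:,1]<.02)]; print(lo,np.percentile(q,[2,50,98],axis=0).round(4).tolist() if len(q) else 0,len(q))
E
```

```text
yaxis ang 89.83 tilt -1.0 d cm [-0.09  0.09  1.26] turn -0.17 pos [ 0.6241 -0.0179  0.2626] F [-0.9  0.5 -1.6] op 0.0183 q7 1.7 t 24.05
0.13 [[0.6194, -0.0182, 0.1337], [0.6231, -0.0139, 0.1437], [0.6299, -0.009, 0.1494]] 13
0.15 [[0.6191, -0.0206, 0.1518], [0.6262, -0.0145, 0.1637], [0.6304, -0.0105, 0.1787]] 24
0.18 [[0.6213, -0.0171, 0.1814], [0.6257, -0.013, 0.1974], [0.6295, -0.0079, 0.2088]] 21
0.21 [[0.6211, -0.0196, 0.2102], [0.6247, -0.0144, 0.2211], [0.6287, -0.0116, 0.2323]] 18
```

View pics/c7.png

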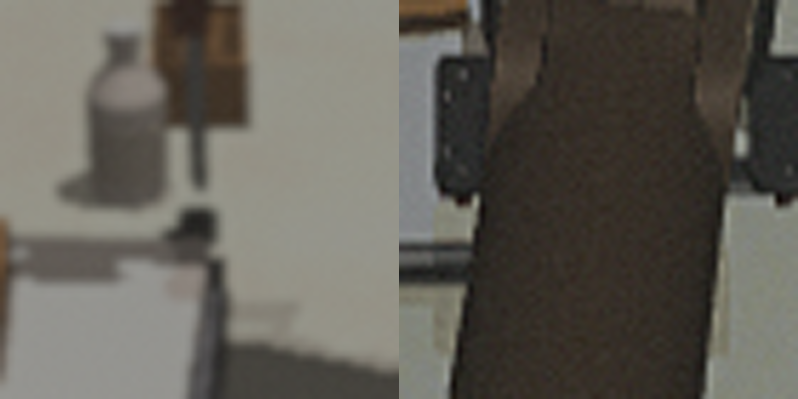

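```bash
python3 - <<'E'
from h import *
np.set_printoptions(precision=4,suppress=True,linewidth=200)
s=np.load("top0.npy",allow_pickle=True).item(); s1=np.load("top1.npy",allow_pickle=True).item()
P=cloud(s); P1=cloud(s1)
# per-pixel depth heights & grey near bush; rays to z=.11
print((P1[155:173,250:266,2]*1000).round(0).astype(int)); print(cv2.cvtColor(s1["frame"],6)[155:173,250:266])
print((P[200:212,156:168,2]*1000).round(0)); print(cv2.cvtColor(s["frame"],6)[200:212,156:168])
print(ray(s,[[250,155],[265,172]],.11))
E
```

```text
[[                   5                   -1                   -5                    5                   -3                    9                   -3                    4                    7
                    -2                    4                    0                    5                   -1                   -2                   -2]
 [                  12                    3                   -2                    2                    2                    7                    6 -9223372036854775808                   -2
                     5                    2                    6                    6                    1                    2                    7]
 [                   4                    4                   -4                    5                   -1                    2                   -7                    1                    5
                     3                    5                   -3                   -3                    0                   -2                    1]
 [                 113                  104                  111             
[... 6886 characters left out ...]
.  49.  43. 133. 135.  46.  74.  86.  77.  62.  51.]
 [ 45.  43.  58.  52.  54.  51.  54.  51.  54.  29.  54.  51.]]
[[78 72 73 71 76 75 73 67 69 62 68 61]
 [82 73 81 80 79 79 77 54 49 53 50 47]
 [80 70 64 68 77 84 79 45 49 47 48 49]
 [66 46 38 42 60 59 70 64 50 46 47 52]
 [35 33 37 38 35 32 46 74 50 50 50 56]
 [34 40 44 40 44 38 29 42 52 48 46 53]
 [30 41 41 43 45 42 30 28 45 47 44 52]
 [39 36 46 44 44 31 28 30 39 41 37 45]
 [68 53 34 34 31 29 28 34 40 35 36 43]
 [81 73 63 44 39 35 47 48 44 42 38 52]
 [73 80 80 69 66 60 63 55 50 42 53 62]
 [78 77 82 79 81 69 69 66 60 54 62 72]]
[[ 0.6524  0.0095  0.11  ]
 [ 0.5971 -0.0383  0.11  ]]<stdin>:6: RuntimeWarning: invalid value encountered in cast
```

```bash
python3 - <<'E'
from h import *
from scipy.optimize import brute
np.set_printoptions(precision=4,suppress=True,linewidth=200)
def fit(s,z,r,c0,zlo,valid):
    P=cloud(s); uv=proj(s,[*c0,z])[0].astype(int); u,v=np.meshgrid(np.arange(uv[0]-9,uv[0]+10),np.arange(uv[1]-9,uv[1]+10))
    G=ray(s,np.stack([u.ravel(),v.ravel()],-1),z)[:,:2]; m=(P[v,u,2]>zlo).ravel()
    ok=valid(G,c0)
    xs=np.arange(-.008,.008,.0004); C=[]
    for a in xs:
        for b in xs:
            d=np.hypot(*(G-[c0[0]+a,c0[1]+b]).T); p=1/(1+np.exp((d-r)/.0006)); C.append((np.sum(((p-m)**2)[ok]),c0[0]+a,c0[1]+b))
    C=np.array(C); w=C[C[:,0]<C[:,0].min()*1.05]; print(C[:,0].min(),w[:,1:].mean(0),w[:,1:].std(0))
s=np.load("top0.npy",allow_pickle=True).item(); s1=np.load("top1.npy",allow_pickle=True).item()
fit(s,.17,.010,(.485,.288),.1625,lambda G,c:G[:,0]>0)
for q in (s,s1): fit(q,.11,.014,(.624,-.017),.1,lambda G,c:(G[:,1]<c[1]+.011)&(np.hypot(*(G-c).T)>.0115))
fit(s,.12,.010,(.477,.382),.114,lambda G,c:G[:,0]>0)
E
```

```text
2.7071798003873124 [0.4844 0.287 ] [0.0002 0.0002]
2.7033246834235682 [ 0.6234 -0.0158] [0.0002 0.    ]
2.7033246834235682 [ 0.6234 -0.0158] [0.0002 0.    ]
3.2336806256788995 [0.4772 0.3818] [0.0002 0.0002]
```

>>> jog_arm(
  commands=[
    [-0.1,0.35,0,0],
    [-0.1,0.35,0,0],
    [-0.1,0.35,0.5,0],
    [-0.1,0.35,1,0],
    [-0.1,0.35,1.4,0],
    [-0.1,0.35,1.4,0],
    [-0.1,0.35,1.4,0],
    [-0.1,0.35,1.4,0],
  ],
)

```text
clock: 25.15
ee_pos: [0.6252, -0.0143, 0.2488]
orientation: [0.004, 3.141, 0.0]
ft_force: [0.2, 0.6, -2.2]
opening: 0.0184
finger_force: 40.0
```

```bash
python3 go.py .625 -.0143 .235 90
```

```text
yaxis ang 89.84 tilt -1.0 d cm [0.02 0.   1.38] turn -0.16 pos [ 0.6252 -0.0143  0.2488] F [ 0.2  0.6 -2.2] op 0.0184 q7 1.7 t 25.15
```

Nose now at about 0.114; entering slowly.

>>> jog_arm(
  commands=[
    [0,0,0.15,0],
    [0,0,0.3,0],
    [0,0,0.45,0],
    [0,0,0.6,0],
    [0,0,0.75,0],
    [0,0,0.9,0],
    [0,0,1.0,0],
    [0,0,1.0,0],
  ],
)

```text
clock: 26.15
ee_pos: [0.6251, -0.0143, 0.2385]
orientation: [-0.004, -3.141, 0.0]
ft_force: [-0.1, -0.3, -1.5]
opening: 0.0186
finger_force: 40.0
```

>>> jog_arm(
  commands=[
    [0,0,0.2,0],
    [0,0,0.5,0],
    [0,0,0.8,0],
    [0,0,1.1,0],
    [0,0,1.4,0],
    [0,0,1.7,0],
    [0,0,2.0,0],
    [0,0,2.0,0],
  ],
)

```text
clock: 27.15
ee_pos: [0.625, -0.0144, 0.2183]
orientation: [-0.004, -3.141, 0.0]
ft_force: [-0.1, 0.5, -1.0]
opening: 0.0186
finger_force: 40.0
```

>>> jog_arm(
  commands=[
    [0,0,0.4,0],
    [0,0,0.9,0],
    [0,0,1.4,0],
    [0,0,1.8,0],
    [0,0,2.1,0],
    [0,0,2.4,0],
    [0,0,2.7,0],
    [0,0,3.0,0],
  ],
)

```text
clock: 28.15
ee_pos: [0.6252, -0.0144, 0.1885]
orientation: [0.004, 3.141, -0.0]
ft_force: [0.3, -0.2, -0.7]
opening: 0.0183
finger_force: 40.0
```

>>> jog_arm(
  commands=[
    [0,0,0.4,0],
    [0,0,0.9,0],
    [0,0,1.4,0],
    [0,0,1.9,0],
    [0,0,2.4,0],
    [0,0,2.9,0],
    [0,0,3.35,0],
    [0,0,3.35,0],
  ],
)

```text
clock: 29.15
ee_pos: [0.6249, -0.0145, 0.1546]
orientation: [-0.005, -3.141, 0.0]
ft_force: [0.1, -2.4, -2.1]
opening: 0.0186
finger_force: 40.0
```

```bash
python3 go.py .625 -.0143 .155 90; python3 - <<'E'
from h import *
s2=arm.snapshot("side"); s=arm.snapshot("top")
a=cv2.resize(s2["frame"][150:220,205:275],None,fx=5.7,fy=5.7,interpolation=cv2.INTER_CUBIC)
b=cv2.resize(s["frame"][110:250,130:270],None,fx=2.85,fy=2.85,interpolation=cv2.INTER_CUBIC)
cv2.imwrite("pics/c8.png",np.hstack([a,b]))
P=cloud(s).reshape(-1,3); q=P[(P[:,2]>.085)&(P[:,2]<.106)&(P[:,0]>.57)&(P[:,0]<.625)&(P[:,1]>.07)&(P[:,1]<.2)]; print("panel x",np.percentile(q[:,0],[2,50,98]) if len(q) else 0,len(q))
E
```

```text
yaxis ang 89.83 tilt -1.0 d cm [-0.01  0.02 -0.04] turn -0.17 pos [ 0.6249 -0.0145  0.1546] F [ 0.1 -2.4 -2.1] op 0.0186 q7 1.74 t 29.15
panel x [0.5993026  0.60552177 0.61846505] 173
```

View pics/c8.png

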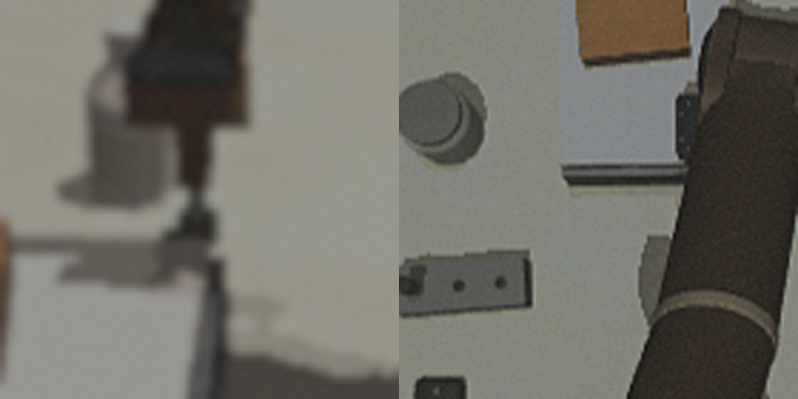

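Side view: the rod runs from the fingers into the upper bush (198,215); top view: drawer shut, the long pin's hole (500,282) empty, bystanders in place. I'll ease the slight side load.

>>> jog_arm(
  commands=[
    [0,-0.05,0,0],
    [0,-0.1,0,0],
    [0,-0.1,0,0],
    [0,-0.1,0,0],
    [0,-0.1,0,0],
    [0,-0.1,0,0],
    [0,-0.1,0,0],
    [0,-0.1,0,0],
  ],
)

```text
clock: 30.25
ee_pos: [0.6251, -0.0153, 0.1552]
orientation: [0.004, 3.142, 0.0]
ft_force: [0.8, -0.1, 0.3]
opening: 0.0186
finger_force: 40.0
```

Side load is gone and the nose is at about 0.020 m, so I'm handing in.

```bash
python3 -c "
from cell import arm
print(arm.close_job())"
```

```text
the job is handed in; nothing more can be done
None
```

I handed the job in at about 30 s: the pack is in the drawer, the drawer is fully shut, and the gripper still holds the long pin upright through both bushes. By arm position the nose is about 2 cm below the lower bush and 2 cm off the bench, but no camera could see the nose to confirm it.

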